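# Hold the cutlery caddy open for loading

## Task

Get the cutlery caddy ready for the clean spoons: push its open drawer home until it clicks in and is fully shut, then lift the lid by its bar handle and hold it open at 60 degrees from closed. The lid falls shut if let go, so finish while still holding it steady by the handle at that angle, with the drawer still shut and the things standing round the caddy left where they are.

Things in the scene. Friction and masses are not known exactly. Their poses are not given: they have to be found in the camera images.
- caddy: the cutlery caddy, fixed to the worktop: a white drawer base 220 mm deep (x), 260 mm wide (y), 60 mm high, and on its rear part an open bin 140 mm deep, 250 mm wide, its rim at 120 mm, so an 80 mm deep ledge at height 60 mm lies in front of the bin. Origin: centre of the base's underside, on the worktop; +x points to the hinge side (away from the drawer front), z up
- drawer (a joint): how far the drawer is out (m): 0 fully home against its stop, up to 0.09; it slides out along the caddy's -x and starts 0.02 to 0.05 out. It runs with about 1 N of friction; a sprung catch resists with about 4 N between 14 and 7 mm and then draws the drawer in
- drawer_pull (a point): middle of the drawer's pull, a level steel bar 8 mm thick and 90 mm long (along the caddy's y), 34 mm above the worktop, its centre line 20 mm in front of the wooden drawer front (256 mm wide, 4 to 54 mm above the worktop); moves with the drawer. With the drawer home it lies 142 mm in front (-x) of the caddy's origin
- lid (a joint): opening angle of the lid (rad): 0 shut, grows as it opens upward, 1.047 is 60 degrees, stop at 1.75. It weighs 0.25 to 0.5 kg and falls shut when let go
- lid_hinge (a point): middle of the lid's hinge line, which runs along the caddy's y at the bin's rear rim, 110 mm behind (+x) the caddy's origin; the point lies 125 mm above the worktop, 5 mm above the hinge axis (height 120 mm). The lid is a wooden panel 146 mm deep, 256 mm wide, 8 mm thick
- lid_bar (a point): the lid's handle, a bow of round steel bar 12 mm thick, lying in the lid's plane in front of its front edge. The point: middle of the grip part, which runs 100 mm along y, 200 mm from the hinge line and 54 mm in front of the lid's edge (48 mm free gap); lid shut, it is 125 mm above the worktop. Axes turn with the lid, at angle 0 parallel to the caddy's. The round bar can turn between the fingers
- spoon_a: bystander: steel spoon 188 x 38 x 15 mm lying to the right of the caddy; origin at the centre of its underside
- spoon_b: bystander: steel spoon 188 x 38 x 15 mm lying to the left of the caddy; origin at the centre of its underside
- mug: bystander: cream mug with handle, 93 mm high; origin at the centre of its underside
- tin: bystander: food tin 75 mm wide, 110 mm high; origin at the centre of its underside
- dip_bowl: bystander: small light bowl 82 mm wide, 34 mm high; origin at the centre of its underside
- spice_jar: bystander: small capped spice jar 44 mm wide, 109 mm high; origin at the centre of its underside
- soap_bottle: bystander: small capped bottle 48 mm wide, 80 mm high; origin at the centre of its underside

How it is judged:
On the way, in this order (a step that is already met when the one before it is completed fails the run):
1. the drawer is pushed fully home while the lid is still shut (value of joint drawer below 0.003 m and value of joint lid below 0.1 rad), for 0.2 s.
2. the lid is raised and held by its bar at 60 degrees (value of joint lid between 0.907 and 1.187 rad and contact force between the fingers and caddy above 0.4 N and distance between the grasp point and lid_bar below 0.06 m), for 0.2 s.
At the end, for the whole second after the job is handed in: the drawer is home (within 3 mm); the fingers hold the lid by its bar, still, at 60 degrees give or take 8 (0.907 to 1.187 rad); the program ends while holding (all of step 2 and value of joint drawer below 0.003 m and velocity of joint lid between -0.05 and 0.05 rad/s); the arm keeps its last pose, push and grip.
It fails at once if a thing standing round the caddy is shifted by more than 30 mm (distance of any of spoon_a, spoon_b, mug, tin, dip_bowl, spice_jar, soap_bottle from where it was at the start of the episode above 0.03 m).
It also fails if it takes over 51 s, if anything falls off the work surface, if the arm or the gripper's body presses on something with over 40 N, if the wrist force passes 120 N, or if a joint passes its speed limit or range.

## Robot

A 7-joint arm with a two-finger parallel gripper is mounted at the origin on a cart in front of the work surface, level with it; the furniture and walls round the work are solid. World frame = base frame: x ahead of the robot, y to its left, z up, the work surface at z = 0. Lengths are in m, angles in rad, forces in N, time in s.
With the tool pointing down it reaches from about 0.425 to 0.875 m from the base axis. Payload 4.7 kg.
Tool frame: the origin (TCP) lies at the very end of the fingers, on their centre line; the grasp point (between the pads) lies 19 mm behind it; z points along the fingers, y is the line along which they close (so a half turn about z gives the same grasp; the last joint's range is limited). The gripper opens to 87 mm and grips with 3 to 60 N. Pads are 19 mm wide; open, the fingers measure 117 mm over their backs; the gripper's body (75 mm by 190 mm) begins 51 mm behind the grasp point.
Start: joints at [1.221, 0.321, -0.07, 1.45, 0.023, 1.371, -0.057], TCP at [0.231, -0.607, 0.223] pointing down, gripper open.
Joint ranges: [-2.86, 2.86], [-0.3, 2.09], [-1.38, 1.24], [0.06, 2.45], [-1.56, 4.7], [0.09, 2.05], [-2.69, 2.69]. Speed limits (rad/s): [2.57, 2.57, 3.14, 3.14, 3.14, 3.14, 3.14].

## Interface

Orientations are given as a unit quaternion [x, y, z, w].
In Python, from workcell import manip, imaging gives the robot as it stands.
- The arm moves only by the tool drive_tool, never from a script. Its argument "moves" is a list of rows, each a list of 4 numbers: the shift along the tool's x, y, z in mm, then the turn about the tool's z in rad. In form: [[tx, ty, tz, twist], ...]. A call has 1 to 8 rows; each row shifts and turns the commanded pose from where the row before left it, along the tool's axes as they then stand; what a row does not reach is not made up. A row lasts 1/12 s, in which the tool goes at most 41.7 mm and 7.16 degrees, less where a joint would pass 70% of its speed; a pose out of reach is approached as far as the arm can. A call with a gripper value outside its range is refused whole. "grip" is the opening in per cent of the stroke, from 0 (shut) to 100 (fully open), set as the call begins (left out, the last holds). The fingers move at their own pace and stop on an object; "squeeze" is the grip in N (left out, the last holds). Time passes only in rows, so rows that do not move let the fingers close. It gives the time, the measured TCP pose, the force, the opening and the grip force at its end, in the units of the state.
- manip.sense(): the state, without advancing time (a new reading comes with each control period).
- imaging.get_image(name): name is "scene" or "top"; returns the picture (420x560x3 uint8, red, green, blue); there is no depth.
- imaging.get_calibration(name): a dict with "vertical_fov" (degrees; the focal length in pixels is half the picture's height over the tangent of half this angle, whatever the lens; pixels are square), "cx", "cy" (the principal point, pixels), "R" (3x3) and "t" (3): a world point X has camera coordinates R X + t. Camera axes: x right, y down, z forward; pixel columns grow to the right and rows downward; lengths in m; the calibration is good to about 2 mm. A picture is of the moment at which its call begins. get_calibration takes no time and is no camera call.
- manip.job_done(): hands the job in; it is judged then, once.
Trained networks look in the newest picture that a camera, given by its name, has taken for a name from the list of things; names that differ only in an ending like _2 or _b are one class to them, and where a whole thing is asked for, a point or a joint stands for the part that bears it (a point fixed in the world has none). Each returns a list of dicts, best first, with "conf" (0 to 1); they miss things now and then, are a little off and sometimes report something else, mostly with a low value. They report only what shows in the picture. A call takes as long as a camera call.
- imaging.trace(target, camera): "region" (420x560 bool, what is visible of it) and "location" ([row, column] in pixels, amid what is visible of it).
The state is a dict: "clock": time; "joints": joint angles; "joint_vel": joint speeds; "joint_torque": joint torques, N m; "ee_pos": TCP position; "eef_rot": TCP orientation; "contact_force": force on the tool from outside, world axes, zero at the start; "wrist_torque": the same for the moment, N m; "gripper_width": finger opening in m; "grip_force": force on a finger pad.
Only numpy, scipy, OpenCV 4.12 (cv2) and the standard library are available. Lean on these libraries where they do the work, as an engineer would, in place of code of your own. Each camera call takes 0.05 s, during which the arm holds its last target. There are 200 camera calls.

## Working session

There is one attempt and no reset: what is moved stays moved. The work goes in short steps, Python scripts to look and compute and a tool call to move; the robot and the scene stay as the last step left them, time stands still between calls to the robot, and variables do not carry over. Pictures are saved under pics/ and viewed, at most 10 in all, crops included, and the job is handed in when it is done.

Besides the shell and the picture viewer there is one more tool, called by a JSON object that holds its "fn" and its "kwargs", one argument or row to a line. drive_tool: Moves the arm, as the interface text tells. Its arguments: {"type":"object","properties":{"moves":{"type":"array"},"grip":{"type":"number"},"squeeze":{"type":"number"}},"required":["moves"]}

```bash
mkdir -p pics; python3 - <<'E'
from workcell import manip, imaging
import cv2,numpy as np
for c in ("scene","top"):
    im=imaging.get_image(c); cv2.imwrite(f"pics/{c}0.png",im[:,:,::-1])
    k=imaging.get_calibration(c); print(c,{a:np.round(b,4).tolist() for a,b in k.items() if not isinstance(b,str)})
s=manip.sense(); print({k:np.round(v,3).tolist() for k,v in s.items()})
E
```

```text
scene {'vertical_fov': 43.685, 'cx': 284.4074, 'cy': 210.641, 'R': [[-0.4145, -0.91, 0.0073], [-0.4449, 0.1956, -0.8739], [0.7939, -0.3655, -0.486]], 't': [0.22, 0.3759, 1.4662]}
top {'vertical_fov': 45.6156, 'cx': 284.3792, 'cy': 211.7118, 'R': [[-0.0107, -0.9999, -0.0075], [-0.9801, 0.012, -0.1983], [0.1984, 0.0052, -0.9801]], 't': [-0.0278, 0.612, 1.4395]}
{'clock': 0.1, 'joints': [1.221, 0.322, -0.07, 1.452, 0.023, 1.371, -0.057], 'joint_vel': [-0.002, -0.001, 0.0, -0.002, -0.002, 0.0, 0.0], 'joint_torque': [0.0, -49.257, -0.406, -31.34, -0.064, 0.04, 0.0], 'ee_pos': [0.231, -0.607, 0.222], 'eef_rot': [0.983, 0.181, -0.0, -0.001], 'contact_force': [0.057, -0.285, -0.503], 'wrist_torque': [0.007, -0.037, 0.023], 'grip_force': 0.0, 'gripper_width': 0.087}
```

View pics/scene0.png

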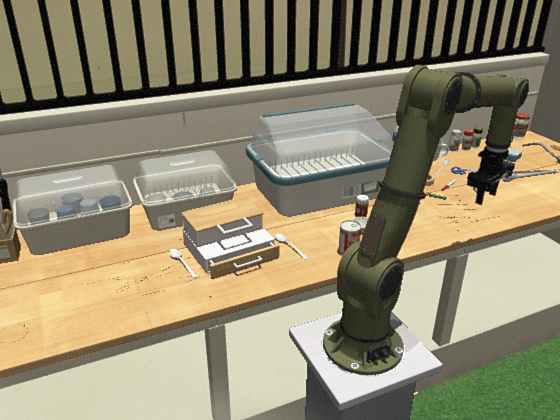

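View pics/top0.png

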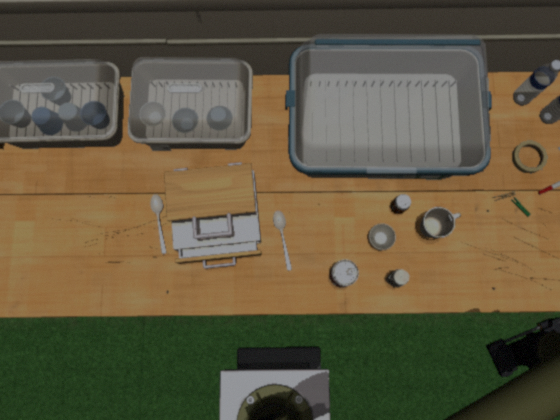

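The scene view shows the caddy with its drawer out: lid bar near (232,243), drawer pull near (247,264). In the top view the bar is near (213,230) and the pull near (220,264). The spoons lie on either side at (158,220) and (282,240), and the jars are right of column 340.

```bash
cat > h.py <<'E'
from workcell import manip, imaging
import cv2,numpy as np
def ray(c,rc):
    k=imaging.get_calibration(c); f=210/np.tan(np.radians(k["vertical_fov"])/2)
    R=np.array(k["R"]);t=np.array(k["t"])
    d=R.T@np.array([(rc[1]-k["cx"])/f,(rc[0]-k["cy"])/f,1]); return -R.T@t,d
def at(c,rc,z):
    o,d=ray(c,rc); return o+d*(z-o[2])/d[2]
def proj(c,X):
    k=imaging.get_calibration(c); f=210/np.tan(np.radians(k["vertical_fov"])/2)
    p=np.array(k["R"])@X+k["t"]; return [p[1]/p[2]*f+k["cy"],p[0]/p[2]*f+k["cx"]]
E
python3 - <<'E'
from h import *
np.set_printoptions(precision=3,suppress=True)
im=imaging.get_image("top"); 
vis=im[150:285,140:310].copy()
Z={"lid_bar":.125,"drawer_pull":.034,"spoon_a":.008,"mug":.09,"tin":.11,"dip_bowl":.03,"spice_jar":.1,"soap_bottle":.08}
for c in ("top","scene"):
  imaging.get_image(c)
  for n,z in list(Z.items())[:8 if c=="top" else 2]:
    for r in imaging.trace(n,c)[:2]:
        m=r["region"]; pts=np.argwhere(m)
        print(c,n,round(r["conf"],2),np.round(r["location"]),pts.min(0),pts.max(0),at(c,r["location"],z), cv2.minAreaRect(pts[:,::-1].astype(np.float32)))
for n in ("caddy","lid_hinge"):
    for r in imaging.trace(n,"top")[:1]:
        pts=np.argwhere(r["region"]);print(n,r["conf"],r["location"],pts.min(0),pts.max(0))
cv2.imwrite("pics/crop.png",cv2.resize(vis[:,:,::-1],None,fx=4.4,fy=4.4,interpolation=cv2.INTER_CUBIC))
E
```

```text
top drawer_pull 0.97 [251. 215.] [241 175] [267 261] [0.499 0.175 0.034] ((217.74388122558594, 254.69515991210938), (22.748897552490234, 86.57832336425781), 83.6598129272461)
top spoon_a 0.85 [207. 157.] [194 151] [252 165] [0.643 0.364 0.008] ((157.7411651611328, 223.11724853515625), (58.60325241088867, 11.441271781921387), 86.18592071533203)
top spoon_a 0.57 [222. 282.] [211 273] [269 290] [ 0.59  -0.025  0.008] ((284.823974609375, 239.46798706054688), (59.59999465942383, 11.799999237060547), 73.73979187011719)
top mug 0.7 [221. 440.] [207 420] [237 460] [ 0.572 -0.49   0.09 ] ((438.6551818847656, 222.862060546875), (33.79655456542969, 34.16794204711914), 21.801410675048828)
top mug 0.38 [193. 208.] [163 164] [238 255] [0.664 0.193 0.09 ] ((210.01998901367188, 201.70391845703125), (69.62696838378906, 89.00465393066406), 84.4006576538086)
top tin 0.78 [273. 345.] [259 330] [286 357] [ 0.422 -0.204  0.11 ] ((343.5, 272.5), (27.0, 27.0), 90.0)
top dip_bowl 0.9 [238. 381.] [223 368] [249 395] [ 0.532 -0.327  0.03 ] ((382.00006103515625, 236.0000457763672), (26.832813262939453, 25.93838
[... 431 characters left out ...]
0305175781, 203.24998474121094), (16.26345443725586, 22.62741470336914), 45.0)
top soap_bottle 0.25 [226. 436.] [207 421] [237 458] [ 0.559 -0.481  0.08 ] ((437.8276062011719, 222.43104553222656), (31.939598083496094, 32.49668502807617), 21.801410675048828)
scene lid_bar 0.9 [213. 225.] [196 181] [234 262] [0.656 0.175 0.125] ((222.85113525390625, 217.8202667236328), (32.493099212646484, 79.35413360595703), 76.93067932128906)
scene drawer_pull 0.72 [260. 243.] [241 208] [277 278] [0.479 0.177 0.034] ((243.65921020507812, 257.9251708984375), (19.78534698486328, 73.28250885009766), 72.4075698852539)
caddy 0.94 [213.5, 212.5] [162 164] [266 260]
lid_hinge 0.76 [194.0, 208.5] [163 164] [238 256]
```

View pics/crop.png

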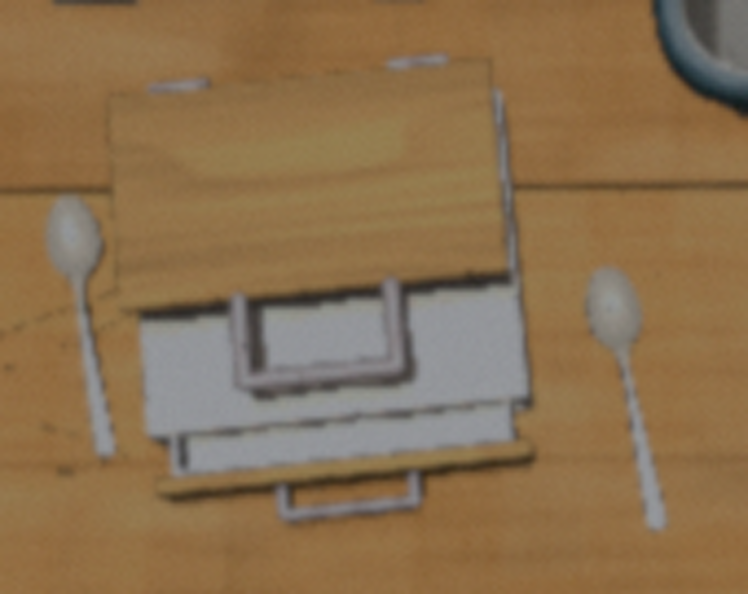

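The crop shows the bar's grip part from (195,237) to (231,234), the pull from (205,267) to (236,264), and the lid corners at (165,172), (251,164), (255,212) and (167,221) in full-picture pixels.

```bash
python3 - <<'E'
from h import *
from scipy.optimize import least_squares
np.set_printoptions(precision=4,suppress=True)
P={(195.2,236.8):(-90,50,125),(231.4,234.1):(-90,-50,125),(165,171.6):(110,128,129),(251.4,164.1):(110,-128,129),(254.8,212.5):(-36,-128,129),(166.8,220.9):(-36,128,129)}
D={(205.5,267):(-142,45,34),(235.5,264.3):(-142,-45,34)}
def w(q,p,d=0):
    x=np.array(p)/1000.;x[0]-=d;c,s=np.cos(q[2]),np.sin(q[2])
    return np.array([q[0]+c*x[0]-s*x[1],q[1]+s*x[0]+c*x[1],x[2]])
def res(q):
    r=[]
    for S,d in((P,0),(D,q[3])):
        for (u,v),p in S.items(): a=proj("top",w(q,p,d)); r+=[a[1]-u,a[0]-v]
    return np.array(r)
s=least_squares(res,[.6,.18,.1,.03]); q=s.x; print(q,res(q))
print("bar",w(q,(-90,0,125)),"hinge",w(q,(110,0,120)),"pull",w(q,(-142,0,34),q[3]),"pullhome",w(q,(-142,0,34)))
np.save("q.npy",q)
E
```

```text
[0.6218 0.1762 0.0888 0.0262] [ 0.6003  0.375  -0.6289 -0.4149 -0.5018  0.5174  0.445  -0.5509  1.4487
 -0.2668  0.3438  0.1833 -0.8535  0.2206 -0.9339 -0.0883]
bar [0.5322 0.1682 0.125 ] hinge [0.7314 0.1859 0.12  ] pull [0.4543 0.1613 0.034 ] pullhome [0.4804 0.1636 0.034 ]
```

{"fn": "drive_tool", "kwargs": {
  "moves": [
    [0,0,0,0.092],
    [0,0,0,0.092],
    [0,0,0,0.091],
    [23,-28,0,0],
    [23,-28,0,0],
    [23,-28,0,0],
    [23,-28,0,0],
    [23,-28,0,0]
  ],
  "grip": 0
}}

```text
clock: 1.52
ee_pos: [0.3341, -0.4564, 0.2227]
eef_rot: [0.999, 0.044, 0.0, 0.0]
contact_force: [-0.1, -0.5, -0.7]
gripper_width: 0.0419
grip_force: 0.0
```

{"fn": "drive_tool", "kwargs": {
  "moves": [
    [23,-28,0,0],
    [23,-28,0,0],
    [23,-28,0,0],
    [23,-28,0,0],
    [23,-28,0,0],
    [23,-28,0,0],
    [23,-28,0,0],
    [0,0,0,0]
  ]
}}

```text
clock: 2.18
ee_pos: [0.4812, -0.2396, 0.2231]
eef_rot: [0.999, 0.05, 0.002, -0.002]
contact_force: [0.8, 1.4, -0.8]
gripper_width: 0.0007
grip_force: 0.0
```

```bash
cat > st.py <<'E'
from h import *
from scipy.spatial.transform import Rotation as Ro
np.set_printoptions(precision=3,suppress=True)
s=manip.sense();q=np.load("q.npy");X=Ro.from_quat(s["eef_rot"]).as_matrix()
p=np.array(s["ee_pos"]);d=p[:2]-q[:2];c,n=np.cos(q[2]),np.sin(q[2])
print(s["clock"],"pos",p,"caddy mm",1000*(c*d[0]+n*d[1]),1000*(-n*d[0]+c*d[1]),"theta",np.arctan2(X[1,0],X[0,0]),"down",X[:,2])
print("j",np.array(s["joints"]),"F",np.array(s["contact_force"]),s["gripper_width"],s["grip_force"])
E
python3 st.py
```

```text
2.1833 pos [ 0.481 -0.24   0.223] caddy mm -176.99239537019884 -401.6408418818087 theta 0.10093047463411361 down [ 0.003  0.004 -1.   ]
j [ 0.748  0.098 -0.353  1.721  0.03   1.327 -1.081] F [ 0.824  1.4   -0.775] 0.0006577923650326724 0.0
```

{"fn": "drive_tool", "kwargs": {
  "moves": [
    [-3,-33,0,0],
    [-3,-33,0,0],
    [-3,-33,0,0],
    [-3,-33,0,0],
    [-3,-33,0,0],
    [-3,-33,0,0],
    [-3,-33,0,0],
    [-3,-33,0,0]
  ]
}}

```text
clock: 2.85
ee_pos: [0.4286, 0.0138, 0.2228]
eef_rot: [0.999, 0.044, 0.0, 0.0]
contact_force: [1.3, 0.7, 0.2]
gripper_width: 0.0007
grip_force: 0.0
```

{"fn": "drive_tool", "kwargs": {
  "moves": [
    [-3,-33,0,0],
    [-3,-33,0,0],
    [-3,-33,0,0],
    [-2,-36,0,0],
    [0,0,35,0],
    [0,0,35,0],
    [0,0,30,0],
    [0,0,0,0]
  ]
}}

```text
clock: 3.52
ee_pos: [0.4018, 0.1448, 0.1178]
eef_rot: [0.999, 0.045, -0.005, 0.001]
contact_force: [-0.1, 0.0, -0.2]
gripper_width: 0.0004
grip_force: 0.0
```

```bash
python3 st.py
```

```text
3.5167 pos [0.402 0.145 0.118] caddy mm -221.9345095638602 -11.791541624582177 theta 0.08975753442304146 down [-0.009 -0.002 -1.   ]
j [ 0.439 -0.052 -0.814  2.073 -0.044  1.114 -1.835] F [-0.073  0.011 -0.178] 0.0004217117346970447 0.0
```

{"fn": "drive_tool", "kwargs": {
  "moves": [
    [5,-5,25,0],
    [5,-5,25,0],
    [0,0,25,0],
    [0,0,20,0],
    [0,0,0,0]
  ]
}}

```text
clock: 3.93
ee_pos: [0.4134, 0.1559, 0.0257]
eef_rot: [0.999, 0.044, -0.003, 0.0]
contact_force: [-2.1, -1.0, -0.4]
gripper_width: 0.0001
grip_force: 0.0
```

```bash
python3 st.py; python3 -c "
from h import *
im=imaging.get_image('scene')[180:290,150:310]; cv2.imwrite('pics/s1.png',cv2.resize(im[:,:,::-1],None,fx=4.5,fy=4.5))"
```

```text
3.9333 pos [0.413 0.156 0.026] caddy mm -209.39251559492874 -1.745356442332955 theta 0.08836290547321847 down [-0.005 -0.001 -1.   ]
j [ 0.382  0.161 -0.835  2.13   0.149  0.913 -2.022] F [-2.1   -0.971 -0.426] 0.00010589336452136445 0.0
```

View pics/s1.png

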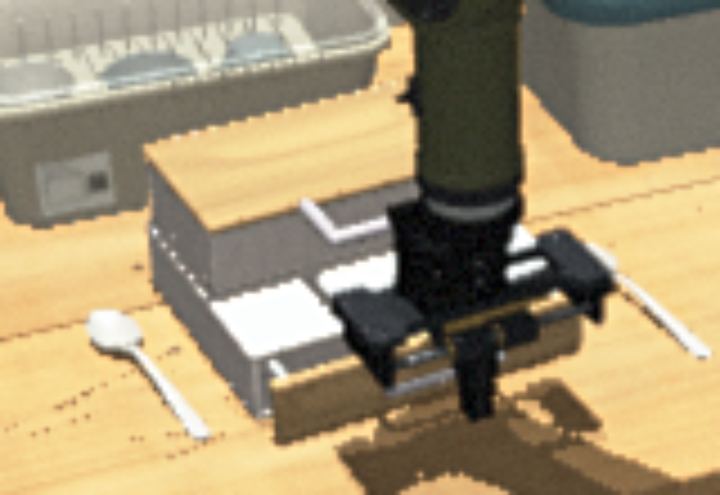

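The closed fingers stand in front of the pull's middle, at about (475,385) in the crop, with the lid shut and everything clear.

{"fn": "drive_tool", "kwargs": {
  "moves": [
    [6,0,4,0],
    [6,0,0,0],
    [6,0,0,0],
    [6,0,0,0],
    [6,0,0,0],
    [6,0,0,0],
    [0,0,0,0]
  ]
}}

```text
clock: 4.57
ee_pos: [0.4528, 0.1603, 0.0239]
eef_rot: [0.999, 0.044, 0.001, -0.0]
contact_force: [0.3, -1.0, 1.0]
gripper_width: 0.0003
grip_force: 0.0
```

```bash
python3 st.py
```

```text
4.5667 pos [0.453 0.16  0.024] caddy mm -169.80775018916012 -0.873868561356567 theta 0.08819289947995931 down [ 0.001  0.001 -1.   ]
j [ 0.35   0.251 -0.806  2.051  0.226  0.925 -2.061] F [ 0.308 -1.026  0.954] 0.00030293301340574713 0.0
```

{"fn": "drive_tool", "kwargs": {
  "moves": [
    [4,0,0,0],
    [4,0,0,0],
    [3,0,0,0],
    [3,0,0,0],
    [0,0,0,0]
  ]
}}

```text
clock: 4.98
ee_pos: [0.4637, 0.1613, 0.023]
eef_rot: [0.999, 0.045, -0.001, 0.0]
contact_force: [-2.5, -0.4, -0.2]
gripper_width: 0.0005
grip_force: 1.4
```

```bash
python3 st.py
```

```text
4.9833 pos [0.464 0.161 0.023] caddy mm -158.80323924984717 -0.7854515094320308 theta 0.0893878692663259 down [-0.003 -0.001 -1.   ]
j [ 0.338  0.281 -0.796  2.024  0.248  0.936 -2.069] F [-2.487 -0.388 -0.201] 0.0004833811747981722 1.407694537192583
```

{"fn": "drive_tool", "kwargs": {
  "moves": [
    [3,0,0,0],
    [2,0,0,0],
    [2,0,0,0],
    [0,0,0,0],
    [0,0,0,0]
  ]
}}

```text
clock: 5.4
ee_pos: [0.4685, 0.1616, 0.0228]
eef_rot: [0.999, 0.045, -0.004, 0.001]
contact_force: [-11.6, -1.1, 5.6]
gripper_width: 0.0004
grip_force: 5.4
```

```bash
python3 st.py
```

```text
5.4 pos [0.468 0.162 0.023] caddy mm -154.07146335327332 -0.9161635196821369 theta 0.0892105341817672 down [-0.007 -0.002 -1.   ]
j [ 0.332  0.295 -0.791  2.01   0.256  0.945 -2.073] F [-11.623  -1.056   5.554] 0.0004172887960032334 5.3980544954538345
```

{"fn": "drive_tool", "kwargs": {
  "moves": [
    [-20,0,0,0],
    [-25,0,0,0],
    [0,0,-30,0],
    [0,0,-30,-0.12],
    [0,0,-30,-0.12],
    [0,0,-30,-0.12],
    [0,0,-20,-0.12],
    [0,0,0,-0.12]
  ],
  "grip": 50
}}

```text
clock: 6.07
ee_pos: [0.4314, 0.1588, 0.1687]
eef_rot: [0.94, 0.34, 0.005, 0.002]
contact_force: [0.6, -0.1, -0.3]
gripper_width: 0.041
grip_force: 0.0
```

{"fn": "drive_tool", "kwargs": {
  "moves": [
    [0,0,0,-0.12],
    [0,0,0,-0.12],
    [0,0,0,-0.12],
    [0,0,0,-0.12],
    [0,0,0,-0.12],
    [0,0,0,-0.12],
    [0,0,0,-0.12],
    [0,0,0,-0.131]
  ]
}}

```text
clock: 6.73
ee_pos: [0.4284, 0.1578, 0.1641]
eef_rot: [0.675, 0.738, 0.001, 0.001]
contact_force: [-0.1, -0.0, 0.1]
gripper_width: 0.0435
grip_force: 0.0
```

```bash
python3 st.py; python3 -c "
from h import *
im=imaging.get_image('top')[150:300,140:310]; cv2.imwrite('pics/t2.png',cv2.resize(im[:,:,::-1],None,fx=4,fy=4))"
```

```text
6.7333 pos [0.428 0.158 0.164] caddy mm -194.30449940250773 -1.1329260483032808 theta 1.659655301165871 down [ 0.003 -0.    -1.   ]
j [ 0.452 -0.038 -0.836  1.964 -0.029  1.2   -0.284] F [-0.145 -0.036  0.089] 0.04345058071611531 0.0
```

View pics/t2.png

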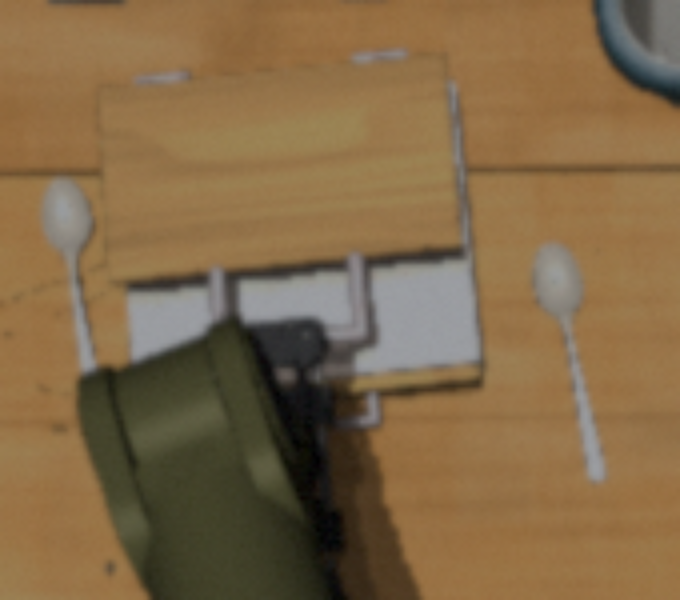

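The drawer front at (420,377) sits flush against the white base, so the drawer is home, and the lid is still shut with its bar end at (350,325).

{"fn": "drive_tool", "kwargs": {
  "moves": [
    [0,26,0,0],
    [0,26,0,0],
    [0,26,0,0],
    [0,26,0,0],
    [0,0,20,0],
    [0,0,15,0],
    [0,0,0,0]
  ]
}}

```text
clock: 7.37
ee_pos: [0.53, 0.1657, 0.1256]
eef_rot: [0.678, 0.735, -0.001, -0.001]
contact_force: [-0.2, -1.1, -0.3]
gripper_width: 0.0436
grip_force: 0.0
```

```bash
python3 st.py; python3 -c "
from h import *
im=imaging.get_image('scene')[160:290,140:320]; cv2.imwrite('pics/s3.png',cv2.resize(im[:,:,::-1],None,fx=4.4,fy=4.4))"
```

```text
7.3667 pos [0.53  0.166 0.126] caddy mm -92.46357570836823 -2.3321589616787026 theta 1.650826603659289 down [-0.004 -0.    -1.   ]
j [ 0.365  0.289 -0.822  1.784  0.227  1.171 -0.447] F [-0.17  -1.119 -0.343] 0.043638585621447304 0.0
```

View pics/s3.png

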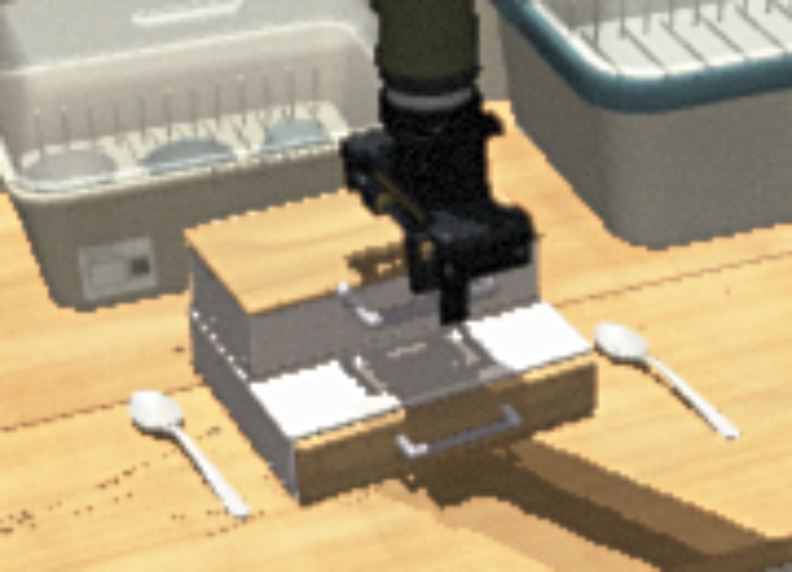

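The front finger at (455,300) is on the near side of the bar and the rear finger at (420,270) is on the lid side. I'll go down and close.

{"fn": "drive_tool", "kwargs": {
  "moves": [
    [0,2,12,0],
    [0,0,10,0],
    [0,0,0,0]
  ]
}}

```text
clock: 7.67
ee_pos: [0.5319, 0.166, 0.1049]
eef_rot: [0.677, 0.736, -0.001, -0.0]
contact_force: [-0.3, -0.8, 0.5]
gripper_width: 0.0434
grip_force: 0.0
```

{"fn": "drive_tool", "kwargs": {
  "moves": [
    [0,0,0,0],
    [0,0,0,0],
    [0,0,0,0],
    [0,0,0,0]
  ],
  "grip": 0,
  "squeeze": 20
}}

```text
clock: 8.0
ee_pos: [0.5332, 0.1668, 0.1071]
eef_rot: [0.677, 0.736, 0.0, 0.0]
contact_force: [0.0, -0.4, 0.6]
gripper_width: 0.0245
grip_force: 0.0
```

```bash
python3 st.py
```

```text
8.0 pos [0.533 0.167 0.107] caddy mm -89.18093919790805 -1.4874606873005927 theta 1.6537557925783521 down [ 0.001 -0.    -1.   ]
j [ 0.352  0.314 -0.814  1.799  0.251  1.135 -0.462] F [ 0.038 -0.447  0.627] 0.024495696982954812 0.0
```

{"fn": "drive_tool", "kwargs": {
  "moves": [
    [0,0,0,0],
    [0,0,0,0],
    [0,0,0,0],
    [0,0,0,0],
    [0,0,0,0]
  ]
}}

```text
clock: 8.42
ee_pos: [0.5349, 0.1669, 0.1073]
eef_rot: [0.677, 0.736, 0.002, 0.001]
contact_force: [6.0, 1.7, -0.9]
gripper_width: 0.0111
grip_force: 20.0
```

```bash
python3 st.py; python3 -c "
import numpy as np
for a in range(0,61,5):
  a=np.radians(a); print(round(200-200*np.cos(a),1),round(200*np.sin(a),1))"
```

```text
8.4167 pos [0.535 0.167 0.107] caddy mm -87.41686749707559 -1.5332132995467331 theta 1.6535613838276593 down [ 0.004  0.001 -1.   ]
j [ 0.352  0.314 -0.814  1.798  0.252  1.132 -0.461] F [ 5.994  1.658 -0.887] 0.011112165533088187 20.000705122947693
0.0 0.0
0.8 17.4
3.0 34.7
6.8 51.8
12.1 68.4
18.7 84.5
26.8 100.0
36.2 114.7
46.8 128.6
58.6 141.4
71.4 153.2
85.3 163.8
100.0 173.2
```

{"fn": "drive_tool", "kwargs": {
  "moves": [
    [0,0.5,-8.7,0],
    [0,0.7,-8.7,0],
    [0,1.2,-8.6,0],
    [0,1.5,-8.6,0],
    [0,2,-8.5,0],
    [0,2.2,-8.5,0],
    [0,2.7,-8.3,0],
    [0,3,-8.2,0]
  ]
}}

```text
clock: 9.08
ee_pos: [0.5494, 0.1682, 0.1754]
eef_rot: [0.677, 0.736, 0.003, 0.002]
contact_force: [10.9, 2.5, -5.9]
gripper_width: 0.0113
grip_force: 20.0
```

```bash
python3 st.py
```

```text
9.0833 pos [0.549 0.168 0.175] caddy mm -72.88078773595394 -1.4819126723606004 theta 1.6533998310394888 down [ 0.006  0.002 -1.   ]
j [ 0.365  0.278 -0.827  1.69   0.214  1.261 -0.424] F [10.908  2.5   -5.897] 0.011257101353001488 20.02337663434446
```

{"fn": "drive_tool", "kwargs": {
  "moves": [
    [0,4.5,-8,0],
    [0,5,-7.9,0],
    [0,5,-7.7,0],
    [0,4.5,-7.6,0],
    [0,4.8,-7.3,0],
    [0,5,-7.2,0],
    [0,5.3,-6.9,0],
    [0,5.6,-6.7,0]
  ]
}}

```text
clock: 9.75
ee_pos: [0.5854, 0.1715, 0.2348]
eef_rot: [0.677, 0.736, -0.001, -0.001]
contact_force: [-6.2, 1.4, 3.2]
gripper_width: 0.0111
grip_force: 20.0
```

```bash
python3 st.py
```

```text
9.75 pos [0.585 0.172 0.235] caddy mm -36.7094666442738 -1.3941220076897731 theta 1.654486217371385 down [-0.002 -0.    -1.   ]
j [ 0.327  0.33  -0.818  1.514  0.242  1.405 -0.421] F [-6.211  1.403  3.232] 0.011080034966274972 19.985942244529724
```

{"fn": "drive_tool", "kwargs": {
  "moves": [
    [0,5.5,-6.5,0],
    [0,6,-6.2,0],
    [0,6.3,-5.9,0],
    [0,6.6,-5.6,0],
    [0,7,-5.3,0],
    [0,7.2,-5,0],
    [0,7.4,-4.6,0],
    [0,7.5,-4.4,0]
  ]
}}

```text
clock: 10.42
ee_pos: [0.64, 0.1766, 0.2791]
eef_rot: [0.677, 0.736, 0.001, -0.0]
contact_force: [-4.0, 1.7, 3.1]
gripper_width: 0.0112
grip_force: 20.0
```

{"fn": "drive_tool", "kwargs": {
  "moves": [
    [0,0,0,0],
    [0,0,0,0],
    [0,0,0,0],
    [0,0,0,0]
  ]
}}

```text
clock: 10.75
ee_pos: [0.6398, 0.1766, 0.2789]
eef_rot: [0.677, 0.736, 0.001, 0.0]
contact_force: [-4.2, 1.4, 5.1]
gripper_width: 0.0113
grip_force: 20.0
```

```bash
python3 st.py; python3 -c "
from h import *
im=imaging.get_image('scene')[130:290,140:340]; cv2.imwrite('pics/s4.png',cv2.resize(im[:,:,::-1],None,fx=3.7,fy=3.7))"
```

```text
10.75 pos [0.64  0.177 0.279] caddy mm 17.920961237049028 -1.22050502735252 theta 1.6544598710418195 down [ 0.002  0.001 -1.   ]
j [ 0.252  0.434 -0.795  1.304  0.305  1.524 -0.425] F [-4.164  1.388  5.079] 0.011315435357796912 20.016126930713654
```

View pics/s4.png

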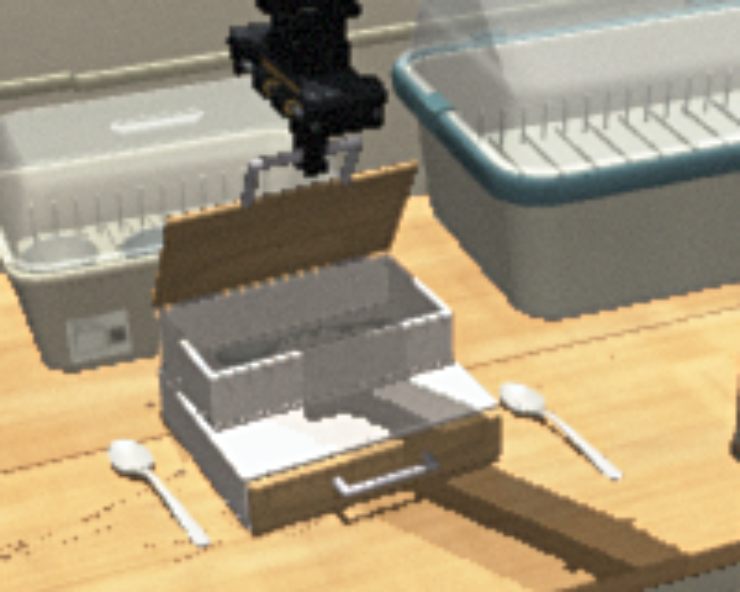

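The lid stands open at about 60° (the measured displacement of 105 mm in x and 172 mm in z gives 60.3°), with the bar in the fingers at (315,155). The drawer is flush, the spoons have not moved, and the pose is steady, so I'm handing in.

```bash
python3 -c "
from workcell import manip
print(manip.job_done())"
```

```text
the job is handed in; nothing more can be done
None
```

I handed the job in with the drawer pushed fully home and the lid held steady by its bar at about 60°; the spoons look unmoved in the last picture, and the tool met nothing on the way, though I did not re-measure the other items.

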